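# Nip the joints of a freshly cased book

### The arm

A 6-joint arm with a two-finger parallel gripper is mounted at the origin on a cart in front of the work surface, level with it; the furniture and walls round the work are solid. World frame = base frame: x ahead of the robot, y to its left, z up, the work surface at z = 0. Lengths are in mm, angles in rad, forces in N, time in s.
With the tool pointing down it reaches from about 350 to 875 mm from the base axis. Payload 4.2 kg.
Tool frame: the origin (TCP) lies at the very end of the fingers, on their centre line; the grasp point (between the pads) lies 19 mm behind it (bot.hold_point_z is the z of the grasp point in the tool frame, in mm); z points along the fingers, y is the line along which they close (so a half turn about z gives the same grasp; the last joint's range is limited). The gripper opens to 85 mm and grips with 20 to 120 N. Pads are 22 mm wide; open, the fingers measure 114 mm over their backs; the gripper's body (76 mm by 85 mm) begins 54 mm behind the grasp point. The pads swing forward as they close: fully open they stand 13 mm farther back than shut.
Start: joints at [-0.988, 0.385, 0.008, 0, -1.194, -0.259], TCP at [198.872, -592.494, 231.312] pointing down, gripper open.
Joint ranges: [-3.14, 3.14], [-1.21, 2.06], [-1.07, 1.41], [-3.16, 2.05], [-2.99, -0.16], [-3.1, 3.1]. Speed limits (rad/s): [2.79, 2.79, 3.14, 3.14, 3.14, 3.14].

### API

Orientations are given as [roll, pitch, yaw] about the fixed x, y, z axes, in that order (R = Rz(yaw) Ry(pitch) Rx(roll)).
In Python, from plant import bot gives the robot as it stands. The module is installed in compiled form; this text tells all that it offers.
- The arm moves only by the shell command python3 -m inch [FORCE], which reads ROWS from standard input. ROWS is a JSON list of rows, 1 to 10 of them, each an object with the fields sx, sy, sz (the shift in parts of the range, where 1.0 means 40 cm), wx, wy, wz (a rotation vector in shares of pi/2 rad (1.0 is pi/2 rad)), aperture (the finger opening in mm); a field left out counts as zero (the opening has to be given); each row shifts and turns the commanded pose from where the row before left it, along the tool's axes as they then stand; what a row does not reach is not made up. A row lasts 1/10 s, in which the tool goes at most 50 mm and 0.15 rad, less where a joint would pass 70% of its speed; a pose out of reach is approached as far as the arm can. The fingers move at their own pace and stop on an object; FORCE is the grip in N (left out, the last holds). Time passes only in rows, so rows that do not move let the fingers close. It prints the time, the measured TCP pose, the force, the opening and the grip force at its end. No shift or turn number may pass 1 either way. Input that does not fit is refused with a message, and nothing moves.
- bot.get_state(): the state, without advancing time (a new reading comes with each control period).
- bot.read_camera(name): name is "scene" or "side" or "wrist"; returns a dict with "color" (420x560x3 uint8, blue, green, red), "range_z" (420x560 float32, mm along the optical axis (not along the pixel's ray), 0 where there is no reading), "fx", "fy", "cx", "cy" (pixels), "rvec" (rotation vector, rad) and "tvec" (3), from world to camera coordinates, as OpenCV has them. Camera axes: x right, y down, z forward; pixel columns grow to the right and rows downward; lengths in mm; the calibration is good to about 2 mm. A picture is of the moment at which its call begins.
- bot.sign_off(): hands the job in; it is judged then, once.
Trained networks look in the newest picture that a camera, given by its name, has taken for a name from the list of things; names that differ only in an ending like _2 or _b are one class to them, and where a whole thing is asked for, a point or a joint stands for the part that bears it (a point fixed in the world has none). Each returns a list of dicts, best first, with "confidence" (0 to 1); they miss things now and then, are a little off and sometimes report something else, mostly with a low value. They report only what shows in the picture. A call takes as long as a camera call.
- bot.silhouettes(target, camera): "region" (420x560 bool, what is visible of it) and "box" ([left, top, right, bottom] in pixels, round what is visible of it).
The state is a dict: "time_s": time; "joints": joint angles; "dq": joint speeds; "joint_torque": joint torques, N m; "tcp_pos": TCP position; "ee_rot": TCP orientation; "ft_force": force on the tool from outside, world axes, zero at the start; "ft_torque": the same for the moment, N m; "opening": finger opening in mm; "grasp_force": force on a finger pad.
Only numpy, scipy, OpenCV 4.12 (cv2) and the standard library are available. Lean on these libraries where they do the work, as an engineer would, in place of code of your own. Each camera call takes 0.05 s, during which the arm holds its last target. There are 200 camera calls.

### The job

Slide the red book into the book press until its spine lies fully home and square against the fence at the back, pushing gently. Then turn the handwheel clockwise until you feel the platen just take hold of the book, and from there one eighth of a turn further and no more: one long division of the scale behind the wheel, shown by the red pointer on its far rim. Let go and leave the things round the press alone.

Things in the scene. Friction and masses are not known exactly. Their poses are not given: they have to be found in the camera images.
- press: dark iron bench press fixed to the table, 235 deep x 304 wide x 149 mm high without its wheel. Origin on the table under the screw axis; own x points from the open front (robot side) to the back. Flat bed 14 mm high, from x = -165 to +70 mm; 20 mm columns at y = +-132 mm carry the crosshead (52 mm deep, z = 106 to 136 mm)
- fence_mid (a point): on the press: middle of the front face of the fixed aluminium fence (225 mm wide, 28 mm high) at bed height; at x = +33, z = 14 mm of the press
- scale_mid (a point): on the press: middle long line of the scale, 84 mm behind the wheel axis, 149 mm over the table. The scale is a pale half ring, radius 55 to 86 mm, fixed on the crosshead under the far half of the wheel, with a short line every 15 deg and a long line every 45 deg
- wheel_centre (a point): on the press: centre of the iron handwheel, on its upright axis, at rim height (178 mm over the table). Rim radius 58 mm, bar 12 mm thick, three spokes
- handwheel (a joint): wheel angle, rad, grows clockwise seen from above (0 to 2.9; starts between 0 and 0.25; touches the book somewhere between 0.65 and 2.0). Friction takes about 0.42 N m, about 7 N at the handle, and the wheel stays where it is left. Each radian lowers the bridge 6.4 mm
- handle_mid (a point): middle of the upright dark wooden handle on the near rim, 58 mm from the wheel axis, across from the pointer: 24 mm thick, from 189 to 237 mm over the table, this point at 215 mm. It revolves freely on its pin, so a gripper holding it need not turn with the wheel
- pointer (a point): tip of the red pointer on the far rim of the wheel, 77 mm from the axis, 2 mm over the scale plate. At wheel angle 0 it stands 75 deg to the left (own +y) of the press's own +x, and moves clockwise with the wheel across the far side
- bridge: aluminium bar lowered by the screw, with the sprung platen under it (60 x 226 x 16 mm, over the fence end of the bed). Packing varies: the platen's underside lies 42 to 50 mm below this origin, so only feel tells the touch. Touching puts about 19 N on the book at once (2 N more at the handle), then 6 N more per mm of bridge travel (0.7 N at the handle)
- book_red: dark red cloth-bound book, 230 x 169 x 17 mm, about 0.45 kg, loose and flat on the bed, 30 to 60 mm short of the fence, up to 3 deg askew. Origin at the centre of its underside, own x along its length, own +y to the spine (84 mm away), which faces the fence; the front edge, 85 mm away, sticks out to the robot. Home: origin at x = -51 mm of the press
- thread_reel: wooden reel of red thread standing on the table, 28 x 28 x 40 mm, origin at the centre of its foot; a bystander
- folding_bone: pale wooden folding bone lying on the table, 169 x 22 x 9 mm, origin at the centre of its underside; a bystander
- stone: grey pebble paperweight on the table, 62 x 90 x 47 mm, origin at the centre of its underside; a bystander

How it is judged:
By the outcome, as a careful person would: the job done as asked, in the order asked, and still so for the second after the job is handed in, with the robot touching nothing.
It also fails if it takes over 69 s, if anything falls off the work surface, if the arm or the gripper's body presses on something with over 40 N, if the wrist force passes 120 N, or if a joint passes its speed limit or range.

## Working session

There is one attempt and no reset: what is moved stays moved. The work goes in short steps, Python scripts to look and compute and a shell command to move; the robot and the scene stay as the last step left them, time stands still between calls to the robot, and variables do not carry over. Pictures are saved under pics/ and viewed, at most 10 in all, crops included, and the job is handed in when it is done.

```bash
mkdir -p pics
cat > h.py <<'E'
import numpy as np, cv2
from plant import bot
def cam(n):
    c=bot.read_camera(n); c['R']=cv2.Rodrigues(np.array(c['rvec'],float))[0]; c['t']=np.array(c['tvec'],float).ravel(); return c
def world(c,u,v,z=None):
    u=np.atleast_1d(u).astype(float);v=np.atleast_1d(v).astype(float)
    d=np.stack([(u-c['cx'])/c['fx'],(v-c['cy'])/c['fy'],np.ones_like(u)],1)
    o=-c['R'].T@c['t']; w=d@c['R']
    if z is None: s=c['range_z'][v.astype(int),u.astype(int)]
    else: s=(z-o[2])/w[:,2]
    return o+w*s[:,None]
def proj(c,p):
    q=np.atleast_2d(p)@c['R'].T+c['t']; return np.c_[q[:,0]/q[:,2]*c['fx']+c['cx'],q[:,1]/q[:,2]*c['fy']+c['cy']]
E
python3 - <<'E'
from h import *
ims=[]
for n in ['scene','side','wrist']:
    c=cam(n); cv2.imwrite(f'pics/{n}0.png',c['color'])
    print(n,(-c['R'].T@c['t']).round(),c['R'][2].round(2))
    for t in ['press','book_red','handle_mid','pointer','thread_reel','folding_bone','stone','bridge','scale_mid']:
        for s in bot.silhouettes(t,n)[:2]:
            v,u=np.nonzero(s['region']); P=world(c,u,v); P=P[c['range_z'][v,u]>0]
            print(t,round(s['confidence'],2),np.round(s['box']),len(u),np.median(P,0).round() if len(P) else '',np.percentile(P,2,axis=0).round(),np.percentile(P,98,axis=0).round())
print(bot.get_state())
E
```

```text
scene [191. 911. 619.] [ 0.38 -0.83 -0.42]
press 0.94 [206. 178. 293. 310.] 5672 [648. 112.  94.] [519. -85.   2.] [739. 207. 201.]
press 0.55 [242. 336. 303. 351.] 592 [486. 315.   7.] [433. 289.  -3.] [544. 333.   9.]
book_red 0.87 [236. 238. 336. 299.] 3573 [551.  89.  29.] [476. -47.  13.] [639. 177.  31.]
book_red 0.57 [274. 174. 277. 197.] 135 [633.   5. 214.] [625.  -3. 188.] [647.  11. 234.]
thread_reel 0.74 [209. 315. 226. 338.] 265 [598. 344.  27.] [590. 326.   0.] [614. 350.  40.]
thread_reel 0.34 [224. 214. 290. 272.] 1386 [646.  76.  54.] [624. -73.  28.] [676. 197. 106.]
folding_bone 0.75 [210. 176. 332. 312.] 5686 [647. 111.  93.] [517. -87.   2.] [732. 207. 201.]
folding_bone 0.56 [243. 336. 303. 351.] 565 [485. 315.   7.] [432. 292.  -2.] [544. 333.   9.]
stone 0.7 [347. 208. 370. 227.] 325 [ 473. -285.   31.] [ 440. -318.    4.] [ 513. -269.   45.]
bridge 0.66 [225. 217. 290. 274.] 1182 [646.  76.  54.] [624. -56.  40.] [672. 196.  94.]
scale_mid 0.67 [204. 175. 292. 312.] 5534 [648. 112.  95.] [519. -78.   3.] [731. 207. 200.]
side [-666.  -77.  729.] [ 0.91  0.06 
[... 785 characters left out ...]
.3   0.1  -0.95]
{'time_s': 1.5, 'joints': array([-9.88386475e-01,  3.84686806e-01,  7.89774836e-03, -1.34593281e-05,
       -1.19403959e+00, -2.58618851e-01]), 'dq': array([ 0.00073415,  0.00042007, -0.00135898, -0.00181382,  0.00035129,
       -0.00164596]), 'joint_torque': array([-2.41889666e-04, -3.92080700e+01,  1.88615888e+01,  4.19086665e+00,
       -3.93875180e-04,  2.62331938e-06]), 'tcp_pos': array([ 198.87535175, -592.47705253,  231.31716507]), 'ee_rot': array([ 3.14155820e+00,  3.83187349e-06, -2.81780660e+00]), 'ft_force': array([-1.04687728,  1.10270367, -0.4244931 ]), 'ft_torque': array([-0.02257618, -0.03649709,  0.00387596]), 'grasp_force': 0.0, 'opening': 85.46667377846622}
```

View pictures.

Run:
```python
import cv2,numpy as np
a=cv2.imread('pics/scene0.png');b=cv2.imread('pics/side0.png')
c=np.hstack([cv2.resize(a[150:370,180:380],(400,440),interpolation=2),cv2.resize(b[150:370,180:380],(400,440),interpolation=2)])
cv2.imwrite('pics/both0.png',c)
```

```text
(no output)
```

View pics/both0.png

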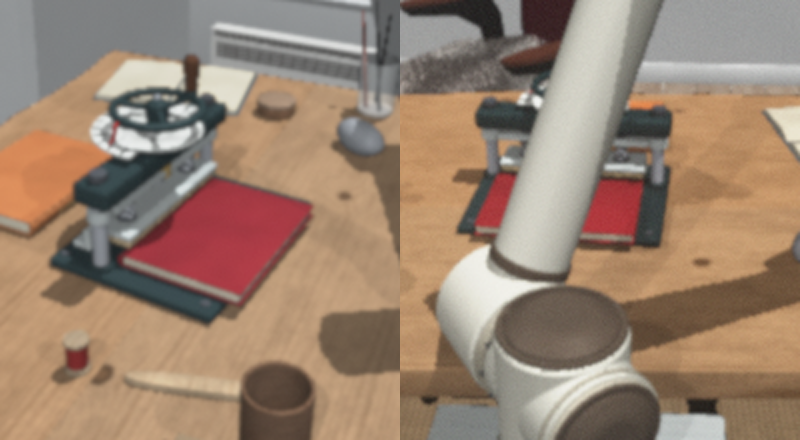

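The rows are not in the units I measure in: shifts go in shares of 40 cm and turns go in shares of pi/2 rad. I convert before sending: 46 mm is 0.115, -40 mm is -0.1, 0.108 rad is 0.0688.

```bash
echo '[{"sz":-0.075, "wz":0.0688, "aperture":85}, {"sz":-0.075, "wz":0.0688, "aperture":85}, {"sz":-0.1, "wz":0.0688, "aperture":85}, {"sx":-0.035, "sy":0.115, "aperture":85}, {"sx":-0.035, "sy":0.115, "aperture":85}, {"sx":-0.035, "sy":0.115, "aperture":85}, {"sx":-0.035, "sy":0.115, "aperture":85}, {"sx":-0.035, "sy":0.115, "aperture":85}, {"sx":-0.035, "sy":0.115, "aperture":85}, {"sx":-0.035, "sy":0.115, "aperture":85}]' | python3 -m inch 20
echo '[{"sx":-0.035, "sy":0.115, "aperture":85}, {"sx":-0.035, "sy":0.115, "aperture":85}, {"sx":-0.035, "sy":0.115, "aperture":85}, {"sx":-0.035, "sy":0.115, "aperture":85}, {"sx":-0.035, "sy":0.115, "aperture":85}, {"sx":-0.035, "sy":0.115, "aperture":85}, {"sx":-0.035, "sy":0.115, "aperture":85}, {"aperture":85}, {"aperture":85}]' | python3 -m inch
python3 - <<'E'
from h import *
c=cam('wrist'); cv2.imwrite('pics/w1.png',c['color']); np.savez('w1.npz',**c)
for t in ['press','book_red','handle_mid','pointer','bridge','scale_mid','fence_mid']:
    for s in bot.silhouettes(t,'wrist')[:2]:
        v,u=np.nonzero(s['region']); P=world(c,u,v); P=P[c['range_z'][v,u]>0]
        print(t,round(s['confidence'],2),np.round(s['box']),len(u),np.median(P,0).round(),np.percentile(P,2,axis=0).round(),np.percentile(P,98,axis=0).round())
        np.save(f'm_{t}.npy',s['region']) if s['confidence']>.5 else 0
E
```

```text
time_s: 2.5
tcp_pos: [296.9, -268.8, 331.6]
ee_rot: [-3.141, 0.001, 3.141]
ft_force: [2.1, -0.1, 0.0]
opening: 85.1
grasp_force: 0.0
time_s: 3.4
tcp_pos: [394.9, 52.3, 331.1]
ee_rot: [-3.141, -0.001, -3.139]
ft_force: [0.5, -0.7, 0.1]
opening: 84.9
grasp_force: 0.0
press 0.82 [160. 215. 392. 399.] 18049 [637.  40.  74.] [505. -87.  13.] [671. 200. 183.]
book_red 0.72 [204. 208. 373. 324.] 16572 [548.  62.  32.] [477. -48.  18.] [634. 171.  33.]
handle_mid 0.74 [163. 216. 394. 402.] 18000 [637.  40.  85.] [505. -86.  14.] [671. 200. 183.]
pointer 0.75 [236. 368. 316. 382.] 808 [601.  51. 182.] [595.  14. 175.] [612.  87. 186.]
pointer 0.48 [  2. 185.  49. 243.] 2408 [ 470. -291.   38.] [ 438. -319.   12.] [ 512. -270.   47.]
bridge 0.69 [170. 315. 384. 360.] 5883 [643.  51.  56.] [625. -70.  43.] [669. 171.  97.]
bridge 0.21 [160. 216. 394. 400.] 18163 [637.  40.  74.] [505. -87.  13.] [672. 200. 183.]
scale_mid 0.77 [160. 218. 389. 399.] 17878 [637.  39.  74.] [505. -86.  13.] [671. 200. 183.]
fence_mid 0.67 [159. 216. 397. 402.] 18132 [637.  40.  73.] [505. -87.  13.] [671. 200. 183.]
```

View pics/w1.png

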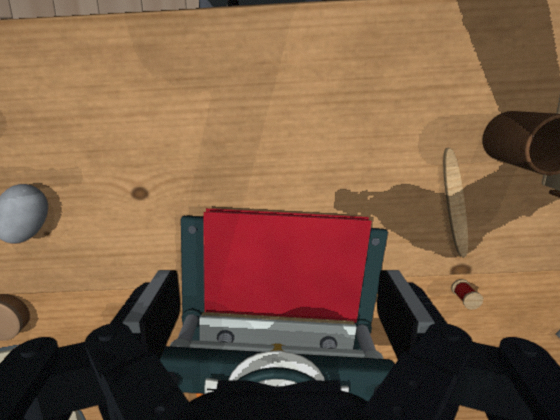

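```bash
cat > m1.py <<'E'
from h import *
c=dict(np.load('w1.npz'))
hsv=cv2.cvtColor(c['color'],cv2.COLOR_BGR2HSV)
red=((hsv[...,0]<8)|(hsv[...,0]>172))&(hsv[...,1]>140)&(hsv[...,2]>60)
red[:, :195]=0; red[:,385:]=0; red[:200]=0; red[330:]=0
from scipy import ndimage as nd
l,n=nd.label(red); red=l==1+np.argmax(nd.sum(red,l,range(1,n+1)))
def fit(P,ax): # robust line
    for _ in range(5):
        k=np.polyfit(P[:,ax],P[:,1-ax],1); r=P[:,1-ax]-np.polyval(k,P[:,ax]); P=P[abs(r)<max(2*r.std(),.3)]
    return k,r.std(),len(P)
us=np.arange(215,362); P=world(c,us,[np.nonzero(red[:,u])[0].min()-.5 for u in us],31.)
k,s,n=fit(P,1); print('book front slope dx/dy, x at y=55',k[0],np.polyval(k,55),s,n)
us=np.arange(215,355); P=world(c,us,[np.nonzero(red[:,u])[0].max()+.5 for u in us],31.)
k,s,n=fit(P,1); print('book visible rear',k[0],np.polyval(k,55),s,n)
vs=np.arange(235,310)
for f,nm in ((min,'L'),(max,'R')):
    P=world(c,[f(np.nonzero(red[v])[0])+(.5 if f is max else -.5) for v in vs],vs,31.); k,s,n=fit(P,0); print('book side',nm,k[0],np.polyval(k,550),s,n)
# bed: depth near z=14 
m=np.load('m_press.npy'); g=c['color'].max(2)<75
v,u=np.nonzero(g[200:320,170:400]); v+=200;u+=170
W=world(c,u,v); ok=abs(W[:,2]-15)<7; b=np.zeros(g.shape,bool); b[v[ok],u[ok]]=1
for lo,hi in((183,203),(374,384)):
    print([ (u,np.nonzero(b[:,u])[0].min()) for u in range(lo,hi,3) if b[:,u].any()])
us=[u for u in list(range(185,202))+list(range(374,384)) if b[:,u].sum()>10]
P=world(c,us,[np.nonzero(b[:,u])[0].min()-.5 for u in us],14.)
k,s,n=fit(P,1); print('bed front',k[0],np.polyval(k,55),s,n)
for lo,hi,f in((170,205,min),(370,400,max)):
    vs=[v for v in range(236,300) if b[v,lo:hi].any()]
    P=world(c,[lo+f(np.nonzero(b[v,lo:hi])[0])+(.5 if f is max else -.5) for v in vs],vs,14.); k,s,n=fit(P,0); print('bed side',k[0],np.polyval(k,560),s,n)
E
python3 m1.py
python3 - <<'E'
from h import *
from scipy.optimize import least_squares
c=cam('scene'); np.savez('s1.npz',**c)
m=cv2.resize
v,u=np.mgrid[165:240,195:300]; v=v.ravel();u=u.ravel(); ok=c['range_z'][v,u]>0; u=u[ok];v=v[ok]; P=world(c,u,v); col=c['color'][v,u].max(1)
a=(abs(P[:,2]-180)<6)&(col<90)&(P[:,0]>560)&(P[:,0]<740)
Q=P[a]; r=least_squares(lambda p:np.hypot(Q[:,0]-p[0],Q[:,1]-p[1])-58,[648,60],loss='soft_l1',f_scale=3); print('wheel',r.x,len(Q))
a=(P[:,2]>196)&(P[:,2]<240); H=P[a]; print('handle',len(H),np.median(H,0),H.min(0),H.max(0))
E
```

```text
book front slope dx/dy, x at y=55 0.05427088920259607 470.3567353197174 0.41409286053963634 147
book visible rear 0.0685885817383617 637.3392429165789 0.5132862760180453 135
book side L -0.0645772630724801 -53.717486786863134 8.457150154752983e-15 72
book side R -0.05455021882434222 176.94689235223845 0.42340939633086394 75
[(183, np.int64(216)), (186, np.int64(216)), (189, np.int64(217)), (192, np.int64(217)), (195, np.int64(217)), (198, np.int64(217)), (201, np.int64(217))]
[(374, np.int64(229)), (377, np.int64(229)), (380, np.int64(229)), (383, np.int64(230))]
bed front 0.06719531731653158 492.36355010791056 0.399471683277256 24
bed side -0.0686072692411725 -90.97446476813813 0.42002921277992494 64
bed side -0.05301406348438619 206.5105341540192 0.5370077895567636 59
wheel [656.60581269  55.14459174] 382
handle 125 [633.57091267   4.96875579 219.05759291] [623.87070817  -7.03114321 196.06630575] [647.35626944  11.75818454 235.51495187]
```

Scaled: 45 mm is 0.1125, 40 mm is 0.1, 0.064 rad is 0.0407.

```bash
echo '[{"sx":-0.0125, "sy":0.005, "sz":0.1, "wz":0.0407, "aperture":45}, {"sx":-0.0125, "sy":0.005, "sz":0.1125, "aperture":45}, {"sx":-0.0125, "sy":0.005, "sz":0.1125, "aperture":45}, {"sx":-0.0125, "sy":0.005, "sz":0.1125, "aperture":45}, {"sx":-0.0125, "sy":0.005, "sz":0.1125, "aperture":45}, {"sx":-0.0125, "sy":0.005, "sz":0.1, "aperture":45}, {"sx":-0.0125, "sy":0.005, "sz":0.075, "aperture":45}, {"sy":0.005, "sz":0.0375, "aperture":45}, {"sz":0.02, "aperture":45}, {"aperture":45}]' | python3 -m inch
echo '[{"sx":-0.02, "aperture":45}, {"sx":-0.02, "aperture":45}, {"aperture":45}]' | python3 -m inch
python3 - <<'E'
from h import *
for n in('side','scene'):
    c=cam(n); cv2.imwrite(f'pics/{n}2.png',c['color']); np.savez(n+'2.npz',**c)
a=cv2.imread('pics/scene2.png');b=cv2.imread('pics/side2.png')
cv2.imwrite('pics/both2.png',np.hstack([cv2.resize(a[160:340,200:370],(400,424),interpolation=2),cv2.resize(b[170:310,200:340],(400,424),interpolation=2)]))
E
```

```text
time_s: 4.85
tcp_pos: [430.5, 65.1, 17.6]
ee_rot: [-3.14, -0.002, 3.077]
ft_force: [-0.0, -0.2, 1.1]
opening: 44.7
grasp_force: 0.0
time_s: 5.15
tcp_pos: [449.2, 65.1, 19.5]
ee_rot: [3.14, 0.004, 3.077]
ft_force: [-0.1, 0.9, -0.2]
opening: 44.9
grasp_force: 0.0
```

View pics/both2.png

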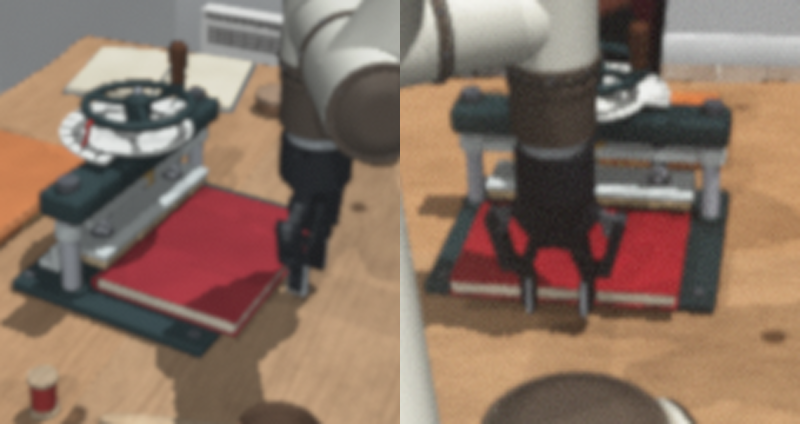

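Scaled: -4 mm is -0.01.

```bash
echo '[{"sx":-0.01, "aperture":45}, {"sx":-0.01, "aperture":45}, {"sx":-0.01, "aperture":45}, {"sx":-0.01, "aperture":45}, {"sx":-0.01, "aperture":45}]' | python3 -m inch
echo '[{"sx":-0.01, "aperture":45}, {"sx":-0.01, "aperture":45}, {"sx":-0.01, "aperture":45}, {"sx":-0.01, "aperture":45}, {"sx":-0.01, "aperture":45}]' | python3 -m inch
echo '[{"sx":-0.0075, "aperture":45}, {"sx":-0.0075, "aperture":45}, {"sx":-0.005, "aperture":45}]' | python3 -m inch
echo '[{"sx":-0.005, "aperture":45}, {"sx":-0.0025, "aperture":45}]' | python3 -m inch
```

```text
time_s: 5.75
tcp_pos: [465.7, 62.7, 18.0]
ee_rot: [-3.14, -0.003, 3.077]
ft_force: [-5.2, 1.1, 4.2]
opening: 44.6
grasp_force: 2.8
time_s: 6.25
tcp_pos: [484.4, 60.9, 17.9]
ee_rot: [-3.139, -0.005, 3.077]
ft_force: [-5.8, -0.2, 3.9]
opening: 45.0
grasp_force: 2.9
time_s: 6.55
tcp_pos: [492.4, 60.4, 17.8]
ee_rot: [-3.139, -0.005, 3.076]
ft_force: [-5.6, 0.2, 4.2]
opening: 45.0
grasp_force: 2.8
time_s: 6.75
tcp_pos: [495.4, 60.2, 17.8]
ee_rot: [-3.139, -0.005, 3.076]
ft_force: [-5.9, 0.6, 4.8]
opening: 44.9
grasp_force: 2.8
```

Scaled: -3 mm is -0.0075, -2 mm is -0.005.

```bash
echo '[{"sx":-0.0075, "aperture":45}, {"sx":-0.0075, "aperture":45}, {"sx":-0.005, "aperture":45}]' | python3 -m inch
echo '[{"sx":-0.005, "aperture":45}, {"sx":-0.005, "aperture":45}]' | python3 -m inch
echo '[{"sx":-0.0025, "aperture":45}, {"sx":-0.0025, "aperture":45}]' | python3 -m inch
echo '[{"sx":-0.0025, "aperture":45}, {"sx":-0.0025, "aperture":45}]' | python3 -m inch
```

```text
time_s: 7.05
tcp_pos: [503.8, 59.9, 17.8]
ee_rot: [-3.14, -0.004, 3.077]
ft_force: [-4.4, -0.4, 2.4]
opening: 45.1
grasp_force: 2.3
time_s: 7.25
tcp_pos: [509.4, 60.2, 17.9]
ee_rot: [-3.141, -0.001, 3.077]
ft_force: [-2.9, -0.5, -0.7]
opening: 44.8
grasp_force: 1.3
time_s: 7.45
tcp_pos: [511.3, 60.3, 18.0]
ee_rot: [-3.141, -0.001, 3.077]
ft_force: [-3.6, 2.4, -0.1]
opening: 45.3
grasp_force: 2.8
time_s: 7.65
tcp_pos: [511.4, 60.2, 17.9]
ee_rot: [-3.141, -0.005, 3.077]
ft_force: [-10.0, 5.5, 3.3]
opening: 44.8
grasp_force: 5.3
```

Scaled: -1 mm is -0.0025.

```bash
echo '[{"sx":-0.0025, "aperture":45}, {"aperture":45}]' | python3 -m inch
echo '[{"sx":-0.0025, "aperture":45}, {"aperture":45}, {"aperture":45}]' | python3 -m inch
python3 - <<'E'
from h import *
c=cam('wrist'); np.savez('w3.npz',**c); cv2.imwrite('pics/w3.png',c['color'])
c=cam('scene'); np.savez('s3.npz',**c); cv2.imwrite('pics/b3.png',np.hstack([cv2.resize(cv2.imread('pics/w3.png'),(480,360)),cv2.resize(c['color'][165:325,200:340],(315,360),interpolation=2)]))
E
```

```text
time_s: 7.85
tcp_pos: [511.3, 60.1, 17.8]
ee_rot: [-3.14, -0.007, 3.077]
ft_force: [-10.9, 5.9, 4.1]
opening: 45.1
grasp_force: 5.7
time_s: 8.15
tcp_pos: [511.4, 60.0, 17.8]
ee_rot: [-3.14, -0.008, 3.077]
ft_force: [-14.7, 7.1, 6.8]
opening: 45.0
grasp_force: 6.9
```

View pics/b3.png

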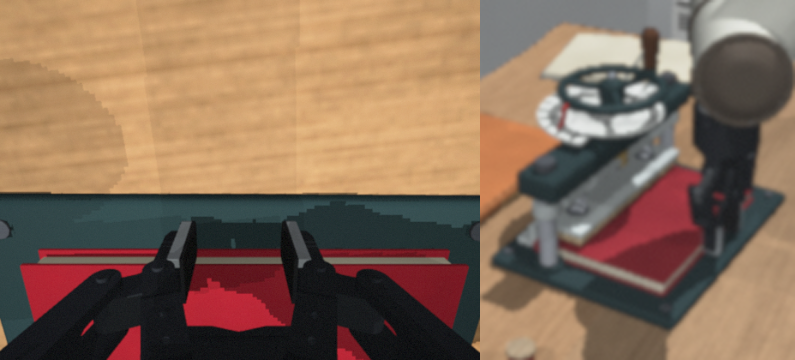

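```bash
cat > m3.py <<'E'
from h import *
import sys
c=dict(np.load(sys.argv[1]))
I=c['color'].astype(int); red=(I[...,2]>1.8*I[...,1])&(I[...,2]>60)
o=-c['R'].T@c['t']
def fit(P):
    for _ in range(6):
        k=np.polyfit(P[:,1],P[:,0],1); r=P[:,0]-np.polyval(k,P[:,1]); P=P[abs(r)<max(2*r.std(),.3)]
    return k,r.std(),len(P)
# bottom cover front edge: first red from top ; bed front: first dark in column
def first(mask,us,v0,v1):
    out=[]
    for u in us:
        w=np.nonzero(mask[v0:v1,u])[0]
        if len(w): out.append((u,v0+w[0]-.5))
    return np.array(out)
a,b,s,e=[int(x) for x in sys.argv[2:6]]
us=[u for u in range(a,b)]
q=first(red,us,s,e); k,r,n=fit(world(c,q[:,0],q[:,1],14.)); print('book front',k[0],np.polyval(k,60),r,n)
dark=(I[...,2]<70)&(I[...,2]<=I[...,0]+5)
us=[u for u in range(20,540)]
q=first(dark,us,int(sys.argv[6]),s); k2,r,n=fit(world(c,q[:,0],q[:,1],14.)); print('bed front',k2[0],np.polyval(k2,60),r,n)
print('dx',np.polyval(k,60)-np.polyval(k2,60),'expect 29; askew deg',np.degrees(k[0]-k2[0]))
E
python3 m3.py w3.npz 60 520 280 300 215
```

```text
book front 0.0641619728536733 523.880750116699 7.243020461917911e-14 300
bed front 0.06798640581421081 491.1624848679326 0.1469894275336618 497
dx 32.718265248766386 expect 29; askew deg -0.21912386766952202
```

```bash
echo '[{"sx":0.015, "aperture":45}, {"sx":0.025, "aperture":45}, {"sx":0.0225, "aperture":45}, {"sz":-0.1, "aperture":60}, {"sz":-0.12, "aperture":60}, {"sz":-0.12, "aperture":60}, {"sz":-0.12, "aperture":60}, {"sz":-0.12, "aperture":60}, {"sz":-0.1125, "aperture":60}, {"sx":-0.0375, "sy":-0.05, "aperture":60}]' | python3 -m inch
echo '[{"sx":-0.06, "sy":-0.055, "aperture":60}, {"sx":-0.06, "sy":-0.0525, "aperture":60}, {"aperture":60}, {"aperture":60}]' | python3 -m inch
python3 - <<'E'
from h import *
c=cam('wrist'); cv2.imwrite('pics/w4.png',c['color']); np.savez('w4.npz',**c); print(c['fx'])
for s in bot.silhouettes('handle_mid','wrist')[:2]+bot.silhouettes('pointer','wrist')[:2]: print(s['confidence'],s['box'])
E
```

```text
time_s: 9.25
tcp_pos: [507.2, 42.1, 303.6]
ee_rot: [3.136, 0.017, 3.081]
ft_force: [0.7, 0.1, -0.6]
opening: 60.0
grasp_force: 0.0
time_s: 9.65
tcp_pos: [549.5, -5.7, 294.8]
ee_rot: [-3.142, -0.0, 3.076]
ft_force: [0.7, -0.2, 0.0]
opening: 60.2
grasp_force: 0.0
345.6190749240562
0.74 [272.6, 295.1, 301.8, 350.1]
0.59 [238.1, 133.8, 431.5, 230.7]
0.9 [272.1, 247.2, 423.8, 372.4]
```

View pics/w4.png

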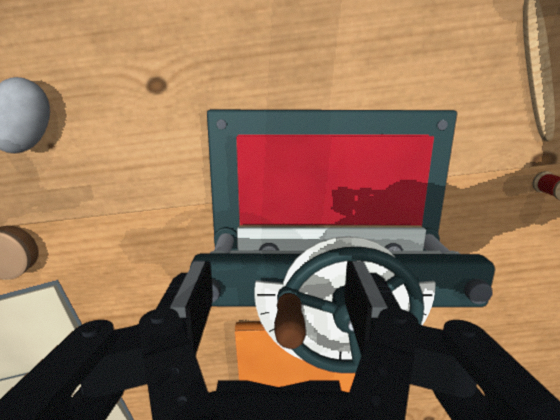

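Run:
```python
from h import *
c=dict(np.load('w4.npz')); 
W=lambda u,v,z:world(c,u,v,float(z))[0].round(1)
print('handle top',W(290,332,237),'box mid 213',W(287.5,322.5,213))
fl,fr=W(208,110,14),W(456,111,14); m=(fl+fr)/2; d=fr-fl; yaw=-np.arctan2(d[0],d[1]); print('bed',fl,fr,np.hypot(*d[:2]),'yaw',yaw)
ax=m[:2]+165*np.array([np.cos(yaw),np.sin(yaw)]); print('axis from bed',ax)
# rim outer edge points near side: dark vs pale
I=c['color']; 
print('rim pts', [W(u,v,178) for u,v in((353,247),(424,305),(279,315),(355,371))])
z=c['range_z']; v,u=np.mgrid[240:380,265:430]; v=v.ravel();u=u.ravel();k=z[v,u]>0;u=u[k];v=v[k];P=world(c,u,v)
dk=I[v,u].max(1)<90
Q=P[(abs(P[:,2]-181)<5)&dk]; r=np.hypot(Q[:,0]-656,Q[:,1]-53); Q=Q[(r>45)&(r<72)]
from scipy.optimize import least_squares
s=least_squares(lambda p:np.hypot(Q[:,0]-p[0],Q[:,1]-p[1])-58,[656,53],loss='soft_l1',f_scale=2); print('wheel',s.x,len(Q),np.median(Q[:,2]))
H=P[(P[:,2]>195)&(P[:,2]<245)]; print('handle cloud',len(H),np.median(H,0),H.min(0),H.max(0)); T=H[H[:,2]>230];print('top',T.mean(0),len(T))
# book askew
red=(I[...,2]>1.8*I[...,1].astype(int))&(I[...,2]>60)
us=np.arange(245,425); vv=[120+np.nonzero(red[120:160,u])[0][0]-.5 for u in us]; Pb=world(c,us,vv,31.); kb=np.polyfit(Pb[:,1],Pb[:,0],1)
dk=(I.max(2)<110)&(I[...,2]<I[...,0]+5)
us=np.arange(230,440); vv=[100+np.nonzero(dk[100:130,u])[0][0]-.5 for u in us]; Pc=world(c,us,vv,14.); kc=np.polyfit(Pc[:,1],Pc[:,0],1)
print('slopes',kb,kc,'dx',np.polyval(kb,60)-np.polyval(kc,60))
```

```text
handle top [629.8  -2.4 237. ] box mid 213 [639.9  -4.1 213. ]
bed [486.  -84.3  14. ] [506.3 208.8  14. ] 293.802144308036 yaw -0.06914921220117863
axis from bed [660.75567405  50.84947055]
rim pts [array([596.2,  53.4, 178. ]), array([656. , 115.5, 178. ]), array([657.9, -11.7, 178. ]), array([724.3,  55.5, 178. ])]
wheel [656.17313472  49.88277194] 3274 183.5409321173927
handle cloud 1423 [629.54827413  -2.11875774 229.16250367] [624.39695054 -14.13785476 195.02322978] [663.78637717  49.79498392 238.59362253]
top [633.49643122  -2.39168681 235.12430651] 681
slopes [5.96373273e-02 5.18027237e+02] [6.96422923e-02 4.90836890e+02] dx 26.590048840097154
```

Scaled: 48 mm is 0.12, 46 mm is 0.115.

```bash
echo '[{"sx":0.045, "sy":0.0675, "aperture":0}, {"sx":0.045, "sy":0.0675, "aperture":0}, {"sx":0.045, "sy":0.07, "aperture":0}, {"sx":0.0425, "sy":0.07, "sz":0.1, "aperture":0}, {"sz":0.12, "aperture":0}, {"sz":0.12, "aperture":0}, {"sz":0.12, "aperture":0}, {"sz":0.115, "aperture":0}, {"sz":0.085, "aperture":0}, {"sz":0.03, "aperture":0}]' | python3 -m inch
echo '[{"sx":-0.015, "aperture":0}, {"sx":-0.015, "aperture":0}, {"sx":-0.015, "aperture":0}, {"sx":-0.01, "aperture":0}, {"aperture":0}]' | python3 -m inch
```

```text
time_s: 10.8
tcp_pos: [483.7, 107.6, 17.6]
ee_rot: [-3.138, -0.005, 3.078]
ft_force: [0.1, 0.2, -0.1]
opening: 0.0
grasp_force: 0.0
time_s: 11.3
tcp_pos: [509.5, 107.0, 21.6]
ee_rot: [3.14, 0.002, 3.077]
ft_force: [-0.8, 0.3, -0.7]
opening: 0.3
grasp_force: 0.0
```

Scaled: -2 mm is -0.005, 1 mm is 0.0025.

```bash
echo '[{"sx":-0.005, "sz":0.0025, "aperture":0}, {"aperture":0}]' | python3 -m inch
echo '[{"sx":-0.0025, "aperture":0}, {"sx":-0.0025, "aperture":0}]' | python3 -m inch
echo '[{"sx":-0.0025, "aperture":0}, {"sx":-0.0025, "aperture":0}]' | python3 -m inch
echo '[{"sx":-0.0025, "aperture":0}, {"aperture":0}]' | python3 -m inch
```

```text
time_s: 11.5
tcp_pos: [510.3, 106.5, 19.8]
ee_rot: [3.141, 0.0, 3.077]
ft_force: [-0.9, -0.4, -1.0]
opening: -0.0
grasp_force: 0.0
time_s: 11.7
tcp_pos: [512.1, 106.4, 19.6]
ee_rot: [-3.142, -0.0, 3.078]
ft_force: [-0.1, -0.5, -0.3]
opening: 0.3
grasp_force: 0.0
time_s: 11.9
tcp_pos: [514.2, 106.3, 19.6]
ee_rot: [-3.142, -0.0, 3.077]
ft_force: [-1.1, -0.1, 0.2]
opening: -0.0
grasp_force: 1.0
time_s: 12.1
tcp_pos: [514.2, 106.1, 19.4]
ee_rot: [-3.141, -0.002, 3.077]
ft_force: [-4.4, 2.0, 1.5]
opening: 0.3
grasp_force: 1.9
```

Scaled: -1 mm is -0.0025.

```bash
echo '[{"sx":-0.0025, "aperture":0}, {"aperture":0}]' | python3 -m inch
echo '[{"sx":-0.0025, "aperture":0}, {"aperture":0}]' | python3 -m inch
echo '[{"sx":-0.0025, "aperture":0}, {"aperture":0}, {"aperture":0}]' | python3 -m inch
```

```text
time_s: 12.3
tcp_pos: [514.3, 106.0, 19.4]
ee_rot: [-3.14, -0.004, 3.077]
ft_force: [-7.2, 4.0, 2.9]
opening: 0.0
grasp_force: 3.4
time_s: 12.5
tcp_pos: [514.8, 106.0, 19.3]
ee_rot: [-3.14, -0.005, 3.077]
ft_force: [-7.4, 5.2, 4.4]
opening: 0.0
grasp_force: 4.2
time_s: 12.8
tcp_pos: [514.8, 105.8, 19.2]
ee_rot: [-3.14, -0.006, 3.077]
ft_force: [-11.0, 6.1, 6.3]
opening: 0.1
grasp_force: 5.4
```

```bash
echo '[{"sx":0.015, "aperture":0}, {"sx":0.035, "sz":-0.015, "aperture":20}, {"sz":-0.0875, "aperture":60}, {"sz":-0.12, "aperture":60}, {"sz":-0.12, "aperture":60}, {"sz":-0.12, "aperture":60}, {"sz":-0.12, "aperture":60}, {"sz":-0.105, "aperture":60}, {"sx":-0.0625, "sy":-0.05, "aperture":60}, {"sx":-0.0875, "sy":-0.055, "aperture":60}]' | python3 -m inch
echo '[{"sx":-0.0875, "sy":-0.055, "aperture":60}, {"sx":-0.0875, "sy":-0.055, "aperture":60}, {"sx":-0.045, "sy":-0.0375, "aperture":60}, {"aperture":60}, {"aperture":60}]' | python3 -m inch
python3 - <<'E'
from h import *
c=cam('scene'); np.savez('s5.npz',**c); cv2.imwrite('pics/s5.png',cv2.resize(c['color'][150:290,200:340],(600,600),interpolation=2))
E
```

```text
time_s: 13.8
tcp_pos: [555.4, 61.9, 298.0]
ee_rot: [3.139, 0.006, 3.08]
ft_force: [1.6, 1.3, 0.1]
opening: 59.8
grasp_force: 0.0
time_s: 14.3
tcp_pos: [639.0, -3.3, 294.3]
ee_rot: [-3.141, -0.001, 3.076]
ft_force: [-0.0, 1.0, 1.5]
opening: 60.2
grasp_force: 0.0
```

View pics/s5.png

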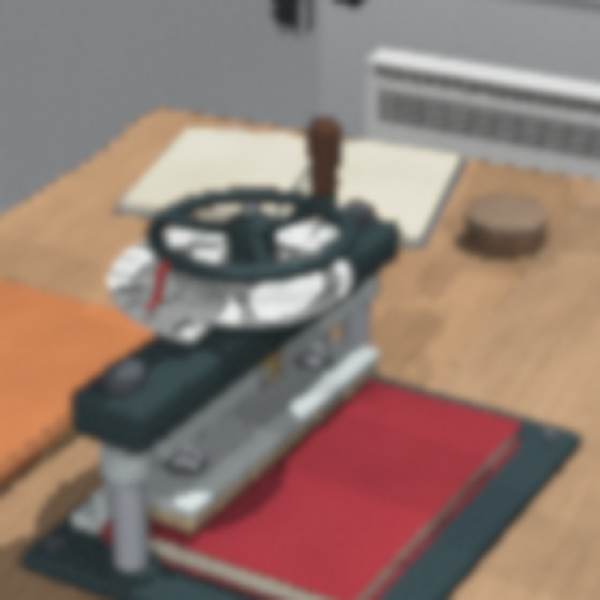

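```bash
python3 - <<'E'
from h import *
c=dict(np.load('s5.npz')); 
for p in ([637,-3.5,189],[637,-3.5,237],[637,-3.5,215],[639,-3.3,215],[657,52,184]): q=proj(c,p)[0]; print(p,q.round(1),((q-[200,150])*600/140).round())
E
echo '[{"sz":0.1, "aperture":60}, {"sz":0.075, "aperture":60}, {"sz":0.0375, "aperture":60}, {"sz":0.025, "aperture":60}, {"sz":0.005, "aperture":60}, {"aperture":60}]' | python3 -m inch
```

```text
[637, -3.5, 189] [275.3 193.4] [323. 186.]
[637, -3.5, 237] [275.5 176.3] [324. 113.]
[637, -3.5, 215] [275.4 184.2] [323. 147.]
[639, -3.3, 215] [274.7 184.1] [320. 146.]
[657, 52, 184] [258.7 201.2] [252. 220.]
time_s: 14.95
tcp_pos: [639.6, -2.5, 198.7]
ee_rot: [3.141, 0.002, 3.078]
ft_force: [0.2, 1.0, 0.3]
opening: 59.6
grasp_force: 0.0
```

Scaled: 1 mm is 0.0025.

```bash
echo '[{"sz":0.0025, "aperture":20}, {"aperture":10}, {"aperture":10}, {"aperture":10}, {"aperture":10}]' | python3 -m inch 40; echo '[{"aperture":10}, {"aperture":10}]' | python3 -m inch
```

```text
time_s: 15.45
tcp_pos: [639.8, -3.2, 197.6]
ee_rot: [-3.141, 0.001, 3.077]
ft_force: [-0.4, -0.3, 4.3]
opening: 21.9
grasp_force: 39.2
time_s: 15.65
tcp_pos: [639.8, -3.1, 197.6]
ee_rot: [-3.141, 0.001, 3.078]
ft_force: [-1.6, -0.5, 5.6]
opening: 22.6
grasp_force: 39.3
```

```bash
cat > log.py <<'E'
from h import *
s=bot.get_state(); C=np.array([657.,51.5]); yaw=-.066
p=s['tcp_pos'][:2]-C; w=np.arctan2(p[1],p[0]); r=np.hypot(*p); th=(-(w-yaw)-np.radians(105))%(2*np.pi); th=th-2*np.pi if th>5 else th
t=np.array([np.sin(w),-np.cos(w)]); f=s['ft_force'][:2]
print(f"t {s['time_s']:.2f} th {th:.3f} r {r:.1f} Ftan {-f@t:.2f} Frad {f@p/r:.2f} Fz {s['ft_force'][2]:.1f} xy {s['tcp_pos'][:2].round(1)}")
E
python3 log.py
python3 - <<'E'
import numpy as np
# tool frame yaw 3.077: press-frame rotated by -.0645 used; 
for st,n in((.1,8),(.03,70)):
    th=(0 if st==.1 else .55)+st*np.arange(n+1); a=-np.radians(105)-th-.066+.0645
    P=58*np.c_[np.cos(a),np.sin(a)]; d=np.diff(P,axis=0)
    print(st,' | '.join(f'{t:.2f}: {-x:.2f} {y:.2f}' for t,(x,y) in list(zip(th[1:],d))[::1 if st==.1 else 3]))
E
```

```text
t 15.65 th -0.022 r 57.3 Ftan -1.39 Frad 0.94 Fz 5.6 xy [639.8  -3.1]
0.1 0.10: 5.52 1.79 | 0.20: 5.31 2.33 | 0.30: 5.05 2.85 | 0.40: 4.74 3.34 | 0.50: 4.38 3.79 | 0.60: 3.98 4.21 | 0.70: 3.54 4.59 | 0.80: 3.07 4.92
0.03 0.58: 1.18 1.28 | 0.67: 1.06 1.38 | 0.76: 0.93 1.47 | 0.85: 0.79 1.55 | 0.94: 0.65 1.61 | 1.03: 0.50 1.67 | 1.12: 0.35 1.70 | 1.21: 0.20 1.73 | 1.30: 0.04 1.74 | 1.39: -0.12 1.74 | 1.48: -0.27 1.72 | 1.57: -0.43 1.69 | 1.66: -0.58 1.64 | 1.75: -0.72 1.58 | 1.84: -0.86 1.51 | 1.93: -0.99 1.43 | 2.02: -1.12 1.33 | 2.11: -1.23 1.23 | 2.20: -1.34 1.11 | 2.29: -1.43 0.99 | 2.38: -1.52 0.85 | 2.47: -1.59 0.71 | 2.56: -1.64 0.57 | 2.65: -1.69 0.42
```

Turn to about 0.4 in moderately fast steps.

Scaled: 2.8 mm is 0.007, 1 mm is 0.0025.

```bash
echo '[{"sx":0.007, "sy":0.002, "aperture":10}, {"sx":0.007, "sy":0.0025, "aperture":10}]' | python3 -m inch >/dev/null; python3 log.py; echo '[{"sx":0.0068, "sy":0.0028, "aperture":10}, {"sx":0.0068, "sy":0.003, "aperture":10}]' | python3 -m inch >/dev/null; python3 log.py;  echo '[{"sx":0.0065, "sy":0.0035, "aperture":10}, {"sx":0.0063, "sy":0.0038, "aperture":10}]' | python3 -m inch>/dev/null; python3 log.py;  echo '[{"sx":0.006, "sy":0.004, "aperture":10}, {"sx":0.0058, "sy":0.0043, "aperture":10}]' | python3 -m inch>/dev/null; python3 log.py
```

```text
t 15.85 th 0.040 r 56.9 Ftan 7.00 Frad 2.48 Fz 1.6 xy [636.5  -1.6]
t 16.05 th 0.142 r 56.4 Ftan 6.24 Frad 0.07 Fz 1.4 xy [631.5   1.2]
t 16.25 th 0.247 r 55.9 Ftan 6.92 Frad -0.89 Fz 0.7 xy [626.6   4.6]
t 16.45 th 0.349 r 55.4 Ftan 6.91 Frad -1.53 Fz 1.7 xy [622.3   8.3]
```

Scaled: 1.4 mm is 0.0035, 1.1 mm is 0.0028.

```bash
echo '[{"sx":0.0035, "sy":0.0028, "aperture":10}, {"sx":0.0035, "sy":0.0028, "aperture":10}]' | python3 -m inch >/dev/null; python3 log.py; echo '[{"sx":0.0033, "sy":0.0028, "aperture":10}, {"sx":0.0033, "sy":0.003, "aperture":10}]' | python3 -m inch >/dev/null; python3 log.py;  echo '[{"sx":0.003, "sy":0.003, "aperture":10}, {"sx":0.003, "sy":0.0033, "aperture":10}]' | python3 -m inch>/dev/null; python3 log.py;  echo '[{"sx":0.003, "sy":0.0033, "aperture":10}, {"sx":0.0028, "sy":0.0033, "aperture":10}]' | python3 -m inch>/dev/null; python3 log.py;  echo '[{"sx":0.0028, "sy":0.0035, "aperture":10}, {"sx":0.0028, "sy":0.0035, "aperture":10}]' | python3 -m inch>/dev/null; python3 log.py; echo '[{"sx":0.0025, "sy":0.0035, "aperture":10}, {"sx":0.0025, "sy":0.0035, "aperture":10}]' | python3 -m inch>/dev/null; python3 log.py; echo '[{"sx":0.0023, "sy":0.0038, "aperture":10}, {"sx":0.0023, "sy":0.0038, "aperture":10}]' | python3 -m inch>/dev/null; python3 log.py
```

```text
t 16.65 th 0.414 r 55.1 Ftan 7.17 Frad -2.45 Fz 3.0 xy [619.8  10.9]
t 16.85 th 0.475 r 54.9 Ftan 7.55 Frad -2.77 Fz 1.5 xy [617.5  13.4]
t 17.05 th 0.537 r 54.6 Ftan 6.57 Frad -2.91 Fz 1.5 xy [615.5  16.1]
t 17.25 th 0.600 r 54.4 Ftan 6.56 Frad -4.88 Fz 1.2 xy [613.5  18.9]
t 17.45 th 0.664 r 54.1 Ftan 5.73 Frad -5.52 Fz 0.6 xy [611.7  21.9]
t 17.65 th 0.726 r 53.9 Ftan 6.56 Frad -7.50 Fz 0.6 xy [610.1  24.9]
t 17.85 th 0.790 r 53.7 Ftan 6.33 Frad -7.02 Fz 0.9 xy [608.7  28. ]
```

Run:
```python
import numpy as np
from scipy.optimize import least_squares
Q=np.array([[636.5,-1.6],[631.5,1.2],[626.6,4.6],[622.3,8.3],[619.8,10.9],[617.5,13.4],[615.5,16.1],[613.5,18.9],[611.7,21.9],[610.1,24.9],[608.7,28]])
s=least_squares(lambda p:np.hypot(Q[:,0]-p[0],Q[:,1]-p[1])-58,[657,51]);print(s.x,s.fun.round(2))
s=least_squares(lambda p:np.hypot(Q[:,0]-p[0],Q[:,1]-p[1])-p[2],[657,51,58]);print(s.x)
```

```text
[662.2116974   50.39823556] [ 0.01 -0.    0.01  0.01 -0.04  0.03 -0.05  0.01 -0.    0.02  0.01]
[662.42451625  50.59585535  58.28348431]
```

```bash
sed -i 's/657.,51.5/662.2,50.4/' log.py; python3 log.py
python3 - <<'E'
import numpy as np
th=.84+.03*np.arange(61); a=-np.radians(105)-th-.066+.0645
r=58-np.minimum(.25*np.arange(61),2)
P=r[:,None]*np.c_[np.cos(a),np.sin(a)]; d=np.diff(P,axis=0)
print(' | '.join(f'{t:.2f}: {-x:.1f} {y:.1f}' for t,(x,y) in list(zip(th[1:],d))[::2]))
E
```

```text
t 17.85 th 0.846 r 58.0 Ftan 5.93 Frad -7.37 Fz 0.9 xy [608.7  28. ]
0.87: 0.5 1.7 | 0.93: 0.4 1.7 | 0.99: 0.3 1.7 | 1.05: 0.2 1.7 | 1.11: 0.4 1.6 | 1.17: 0.3 1.7 | 1.23: 0.2 1.7 | 1.29: 0.1 1.7 | 1.35: -0.0 1.7 | 1.41: -0.1 1.7 | 1.47: -0.2 1.7 | 1.53: -0.3 1.6 | 1.59: -0.4 1.6 | 1.65: -0.5 1.6 | 1.71: -0.6 1.6 | 1.77: -0.7 1.5 | 1.83: -0.8 1.5 | 1.89: -0.9 1.4 | 1.95: -1.0 1.4 | 2.01: -1.1 1.3 | 2.07: -1.1 1.2 | 2.13: -1.2 1.2 | 2.19: -1.3 1.1 | 2.25: -1.3 1.0 | 2.31: -1.4 0.9 | 2.37: -1.5 0.8 | 2.43: -1.5 0.8 | 2.49: -1.5 0.7 | 2.55: -1.6 0.6 | 2.61: -1.6 0.5
```

The rows are not in the units I measure in: shifts go in shares of 40 cm and turns go in shares of pi/2 rad. I convert before sending: 1.7 mm is 0.0043, 0.5 mm is 0.0013.

```bash
echo '[{"sx":0.0013, "sy":0.0043, "aperture":10}, {"sx":0.0013, "sy":0.0043, "aperture":10}]' | python3 -m inch >/dev/null; python3 log.py; echo '[{"sx":0.001, "sy":0.0043, "aperture":10}, {"sx":0.0008, "sy":0.0043, "aperture":10}]' | python3 -m inch >/dev/null; python3 log.py;  echo '[{"sx":0.0008, "sy":0.0043, "aperture":10}, {"sx":0.0008, "sy":0.0043, "aperture":10}]' | python3 -m inch>/dev/null; python3 log.py;  echo '[{"sx":0.0005, "sy":0.0043, "aperture":10}, {"sx":0.0005, "sy":0.0043, "aperture":10}]' | python3 -m inch>/dev/null; python3 log.py; echo '[{"sx":0.001, "sy":0.0043, "aperture":10}, {"sx":0.0008, "sy":0.0043, "aperture":10}]' | python3 -m inch>/dev/null; python3 log.py
```

```text
t 18.05 th 0.904 r 58.0 Ftan 6.68 Frad -6.55 Fz 0.5 xy [607.5  31.1]
t 18.25 th 0.961 r 57.9 Ftan 5.95 Frad -5.69 Fz 1.5 xy [606.6  34.3]
t 18.45 th 1.017 r 57.9 Ftan 6.30 Frad -4.85 Fz 1.9 xy [605.7  37.4]
t 18.65 th 1.073 r 57.9 Ftan 6.03 Frad -3.98 Fz 1.7 xy [605.1  40.6]
t 18.85 th 1.130 r 57.9 Ftan 6.53 Frad -5.26 Fz 2.4 xy [604.6  43.9]
```

Scaled: 1.7 mm is 0.0043, 0.3 mm is 0.0008.

```bash
echo '[{"sx":0.0008, "sy":0.0043, "aperture":10}, {"sx":0.0005, "sy":0.0043, "aperture":10}]' | python3 -m inch >/dev/null; python3 log.py; echo '[{"sx":0.0005, "sy":0.0043, "aperture":10}, {"sx":0.0003, "sy":0.0043, "aperture":10}]' | python3 -m inch >/dev/null; python3 log.py;  echo '[{"sx":0.0003, "sy":0.0043, "aperture":10}, {"sx":0.0003, "sy":0.0043, "aperture":10}]' | python3 -m inch>/dev/null; python3 log.py;  echo '[{"sy":0.0043, "aperture":10}, {"sy":0.0043, "aperture":10}]' | python3 -m inch>/dev/null; python3 log.py
```

```text
t 19.05 th 1.189 r 57.9 Ftan 4.91 Frad -5.32 Fz 1.0 xy [604.3  47.2]
t 19.25 th 1.246 r 58.0 Ftan 6.59 Frad -4.57 Fz 2.1 xy [604.2  50.6]
t 19.45 th 1.303 r 58.0 Ftan 5.93 Frad -6.19 Fz 1.5 xy [604.3  53.9]
t 19.65 th 1.360 r 58.0 Ftan 6.71 Frad -7.15 Fz 2.3 xy [604.6  57.2]
```

Scaled: 1.7 mm is 0.0043, -0.2 mm is -0.0005.

```bash
echo '[{"sx":-0.0005, "sy":0.0043, "aperture":10}, {"sx":-0.0005, "sy":0.0043, "aperture":10}]' | python3 -m inch >/dev/null; python3 log.py; echo '[{"sx":-0.0005, "sy":0.0043, "aperture":10}, {"sx":-0.0005, "sy":0.0043, "aperture":10}]' | python3 -m inch >/dev/null; python3 log.py;  echo '[{"sx":-0.0008, "sy":0.0043, "aperture":10}, {"sx":-0.0008, "sy":0.004, "aperture":10}]' | python3 -m inch>/dev/null; python3 log.py
```

```text
t 19.85 th 1.405 r 58.0 Ftan 9.30 Frad -7.39 Fz 2.4 xy [605.   59.8]
t 20.05 th 1.458 r 58.0 Ftan 8.24 Frad -8.33 Fz 2.5 xy [605.5  62.8]
t 20.25 th 1.512 r 58.0 Ftan 9.83 Frad -9.02 Fz 2.1 xy [606.3  65.8]
```

Scaled: 1.6 mm is 0.004, -0.4 mm is -0.001.

```bash
echo '[{"sx":-0.0008, "sy":0.004, "aperture":10}, {"sx":-0.001, "sy":0.004, "aperture":10}]' | python3 -m inch >/dev/null; python3 log.py; echo '[{"sx":-0.001, "sy":0.004, "aperture":10}, {"sx":-0.0013, "sy":0.004, "aperture":10}]' | python3 -m inch >/dev/null; python3 log.py
```

```text
t 20.45 th 1.563 r 58.1 Ftan 8.68 Frad -9.78 Fz 2.1 xy [607.1  68.7]
t 20.65 th 1.615 r 58.1 Ftan 9.80 Frad -9.82 Fz 1.6 xy [608.1  71.5]
```

Run:
```python
import numpy as np
th=1.615+.03*np.arange(22); a=-np.radians(105)-th-.066+.0645
r=58-np.minimum(.15*np.arange(22),2)
P=r[:,None]*np.c_[np.cos(a),np.sin(a)]; d=np.diff(P,axis=0)
print(' | '.join(f'{t:.2f}: {-x:.1f} {y:.1f}' for t,(x,y) in zip(th[1:],d)))
```

```text
1.65: -0.7 1.6 | 1.68: -0.7 1.6 | 1.71: -0.8 1.5 | 1.73: -0.8 1.5 | 1.76: -0.9 1.5 | 1.79: -0.9 1.5 | 1.82: -1.0 1.4 | 1.85: -1.0 1.4 | 1.89: -1.0 1.4 | 1.92: -1.1 1.3 | 1.94: -1.1 1.3 | 1.98: -1.1 1.3 | 2.00: -1.2 1.2 | 2.04: -1.1 1.2 | 2.06: -1.1 1.2 | 2.09: -1.2 1.2 | 2.12: -1.2 1.2 | 2.16: -1.2 1.1 | 2.19: -1.3 1.1 | 2.21: -1.3 1.1 | 2.25: -1.3 1.0
```

Scaled: 1.6 mm is 0.004, 1.5 mm is 0.0038.

```bash
echo '[{"sx":-0.0018, "sy":0.004, "aperture":10}, {"sx":-0.0018, "sy":0.004, "aperture":10}, {"sx":-0.002, "sy":0.0038, "aperture":10}, {"sx":-0.002, "sy":0.0038, "aperture":10}, {"sx":-0.0023, "sy":0.0038, "aperture":10}, {"sx":-0.0023, "sy":0.0038, "aperture":10}]' | python3 -m inch >/dev/null; python3 log.py; echo '[{"sx":-0.0025, "sy":0.0035, "aperture":10}, {"sx":-0.0025, "sy":0.0035, "aperture":10}, {"sx":-0.0028, "sy":0.0035, "aperture":10}, {"sx":-0.0028, "sy":0.0033, "aperture":10}]' | python3 -m inch >/dev/null; python3 log.py; echo '[{"sx":-0.0028, "sy":0.0033, "aperture":10}, {"sx":-0.0028, "sy":0.0033, "aperture":10}, {"sx":-0.003, "sy":0.003, "aperture":10}]' | python3 -m inch>/dev/null; python3 log.py
```

```text
t 21.25 th 1.772 r 58.1 Ftan 10.04 Frad -8.03 Fz 5.1 xy [612.   79.7]
t 21.65 th 1.877 r 58.0 Ftan 10.69 Frad -6.71 Fz 7.3 xy [615.4  84.7]
t 21.95 th 1.955 r 58.0 Ftan 11.79 Frad -5.43 Fz 8.0 xy [618.3  88.3]
```

Scaled: -1.3 mm is -0.0033, -1.2 mm is -0.003.

```bash
echo '[{"sx":-0.003, "sy":0.003, "aperture":10}, {"sx":-0.003, "sy":0.003, "aperture":10}, {"sx":-0.0033, "sy":0.003, "aperture":10}, {"sx":-0.0033, "sy":0.003, "aperture":10}, {"sx":-0.0033, "sy":0.0028, "aperture":10}, {"aperture":10}]' | python3 -m inch>/dev/null; python3 log.py
```

```text
t 22.55 th 2.098 r 58.0 Ftan 10.82 Frad -5.16 Fz 8.4 xy [624.2  94.2]
```

Scaled: -1.4 mm is -0.0035, -1.3 mm is -0.0033.

```bash
echo '[{"sx":-0.0033, "sy":0.0028, "aperture":10}, {"sx":-0.0035, "sy":0.0025, "aperture":10}, {"aperture":10}]' | python3 -m inch>/dev/null; python3 log.py
```

```text
t 22.85 th 2.153 r 58.0 Ftan 10.75 Frad -3.66 Fz 9.9 xy [626.6  96.2]
```

Scaled: -0.7 mm is -0.0018, 0.5 mm is 0.0013.

```bash
echo '[{"sx":-0.0018, "sy":0.0013, "aperture":10}, {"aperture":10}]' | python3 -m inch>/dev/null; python3 log.py;  echo '[{"sx":0.0028, "sy":-0.0023, "sz":-0.0013, "aperture":10}, {"sx":0.0015, "sy":-0.0013, "sz":-0.0013, "aperture":10}, {"aperture":10}]' | python3 -m inch>/dev/null; python3 log.py
```

```text
t 23.05 th 2.165 r 58.0 Ftan 11.36 Frad -3.78 Fz 8.7 xy [627.2  96.6]
t 23.35 th 2.163 r 58.0 Ftan 6.05 Frad -5.15 Fz 3.4 xy [627.1  96.5]
```

```bash
echo '[{"sx":0.0023, "sy":-0.0018, "aperture":10}, {"sx":-0.0023, "sy":-0.0028, "aperture":10}, {"aperture":10}]' | python3 -m inch>/dev/null; python3 log.py
```

```text
t 23.65 th 2.163 r 57.9 Ftan 4.34 Frad -0.79 Fz 4.6 xy [627.1  96.5]
```

Scaled: 0.6 mm is 0.0015, -0.5 mm is -0.0013.

```bash
echo '[{"sx":0.0015, "sy":-0.0013, "aperture":10}, {"aperture":32}, {"aperture":60}, {"aperture":60}, {"aperture":60}, {"aperture":60}]' | python3 -m inch; python3 log.py; echo '[{"sz":-0.05, "aperture":60}, {"sz":-0.1, "aperture":60}, {"sz":-0.1, "aperture":60}, {"sx":0.05, "sz":-0.1, "aperture":60}, {"sx":0.1, "sz":-0.05, "aperture":60}, {"sx":0.1125, "aperture":60}, {"sx":0.1125, "aperture":60}, {"sx":0.1125, "aperture":60}, {"aperture":60}, {"aperture":60}]' | python3 -m inch
python3 - <<'E'
from h import *
for n in('scene','wrist'):
    c=cam(n); np.savez(n+'6.npz',**c); cv2.imwrite(f'pics/{n}6.png',c['color'])
a=cv2.imread('pics/scene6.png')[150:310,195:345]; b=cv2.imread('pics/wrist6.png')
cv2.imwrite('pics/b6.png',np.hstack([cv2.resize(a,(395,420),interpolation=2),cv2.resize(b[:,140:420],(400,420))[:, :400]]))
E
```

```text
time_s: 24.25
tcp_pos: [627.4, 97.3, 197.4]
ee_rot: [3.141, -0.0, 3.078]
ft_force: [0.3, -0.4, -0.3]
opening: 60.0
grasp_force: 0.0
t 24.25 th 2.175 r 58.4 Ftan 0.03 Frad -0.49 Fz -0.3 xy [627.4  97.3]
time_s: 25.25
tcp_pos: [432.2, 109.6, 358.6]
ee_rot: [3.14, 0.002, 3.079]
ft_force: [1.0, 0.3, 0.6]
opening: 59.8
grasp_force: 0.0
```

View pics/b6.png

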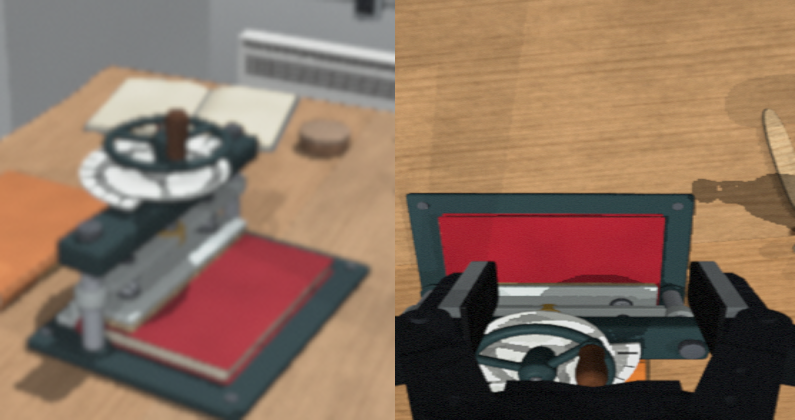

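Run:
```python
from h import *
c=dict(np.load('wrist6.npz')); I=c['color'].astype(int)
red=(I[...,2]>1.8*I[...,1])&(I[...,2]>60); dk=(I.max(2)<110)&(I[...,2]<I[...,0]+5)
f=lambda m,us,a,b:[a+np.nonzero(m[a:b,u])[0][0]-.5 for u in us]
us=np.arange(185,322); P=world(c,us,f(red,us,200,235),31.); k=np.polyfit(P[:,1],P[:,0],1)
us2=np.arange(165,335); Q=world(c,us2,f(dk,us2,185,215),14.); k2=np.polyfit(Q[:,1],Q[:,0],1)
print(k,k2,np.polyval(k,60)-np.polyval(k2,60))
P=world(c,us,f(red,us,200,235),31.)
EE=None
```

```text
[7.23484740e-02 5.13917278e+02] [6.39335502e-02 4.89785998e+02] 24.636175809637848
```

```bash
python3 -c "
from plant import bot
print(bot.sign_off())"
```

```text
the job is handed in; nothing more can be done
None
```

The job is handed in: the red book is against the fence, about square as measured (to about 0.5°). I felt the platen touch at about 1.38 rad, turned the wheel one eighth of a turn further to about 2.16 rad, and the gripper let go and moved clear at about 25 s.

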